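Set the tool rest of a wet grinder, check its stone, lay out the gouges

ROBOT

A 6-joint arm with a two-finger parallel gripper is mounted at the origin on the work surface. World frame = base frame: x ahead of the robot, y to its left, z up, the work surface at z = 0. Lengths are in m, angles in rad, forces in N, time in s.
With the tool pointing down it reaches from about 0.25 to 0.725 m from the base axis. Payload 9.7 kg.
Tool frame: the origin (TCP) lies midway between the tips of the shut fingers; the grasp point (between the pads) lies 19 mm behind it; z points along the fingers, y is the line along which they close (so a half turn about z gives the same grasp; the last joint's range is limited). The gripper opens to 85 mm and grips with 20 to 120 N. Pads are 22 mm wide; open, the fingers measure 114 mm over their backs; the gripper's body (76 mm by 85 mm) begins 54 mm behind the grasp point. The pads swing forward as they close: fully open they stand 13 mm farther back than shut.
Start: joints at [1.166, 0.087, 0.176, 1.66, 0, 1.571], TCP at [0.217, 0.506, 0.196] pointing down, gripper open.
Joint ranges: [-3.13, 3.13], [-0.85, 1.81], [-1.15, 1.24], [-2.2, 2.28], [-1.44, 1.52], [-3.14, 3.14]. Speed limits (rad/s): [2.22, 2.22, 2.57, 3.14, 3.14, 3.14].

INTERFACE

Orientations are given as a unit quaternion [x, y, z, w].
In Python, from workcell import arm gives the robot as it stands. Calls block until the motion is done:
- arm.move_pose(position, orientation): joint-space move of the TCP to a pose.
- arm.move_linear(position, velocity=0.15, attitude=None): straight line of the TCP; attitude=None keeps the orientation; velocity is the mean speed in m/s.
- arm.move_j(angles): joint-space move.
- arm.move_gripper(opening, newtons=None): opening from 0.0 (shut) to 1.0 (fully open); newtons is the grip in N (None keeps the last); returns when the fingers have stopped.
- arm.dwell(seconds).
- arm.ik(position, orientation): joint angles nearest the present ones, or None.
- arm.capture(name): name is "scene" or "top" or "wrist"; returns a dict with "pixels" (480x640x3 uint8, red, green, blue), "z_map" (480x640 float32, m along the optical axis (not along the pixel's ray), 0 where there is no reading), "fx", "fy", "cx", "cy" (pixels), "eye" and "rotation" of the camera in the world; the wrist camera has in their place "mount" (4x4, takes a point from camera to tool coordinates, whose origin is the TCP and whose axes are the flange's). Camera axes: x right, y up, looking along -z (the intrinsics and any distortion apply to the point x, -y, -z); pixel columns grow to the right and rows downward; lengths in m; the calibration is good to about 2 mm. A picture is of the moment at which its call begins: read the wrist's pose just before it.
A pose or a line that the arm cannot do raises arm.MotionError and nothing moves.
- arm.sign_off(): hands the job in; it is judged then, once.
Trained networks look in a picture, given as the dict that the camera call returned (one of the last four; its "shot" number tells which), for a name from the list of things; names that differ only in an ending like _2 or _b are one class to them, and where a whole thing is asked for, a point or a joint stands for the part that bears it (a point fixed in the world has none). Each returns a list of dicts, best first, with "confidence" (0 to 1); they miss things now and then, are a little off and sometimes report something else, mostly with a low value. They report only what shows in the picture. A call takes as long as a camera call.
- arm.masks_of(picture, thing): "mask" (480x640 bool, what is visible of it).
- arm.landmark_of(picture, thing): "position" ([x, y, z] in m, in world coordinates, good to about 4 mm: a listed point, or the origin of a listed thing).
Readings, each from a call of its own:
- arm.get_time(): time.
- arm.get_joint_positions(): joint angles.
- arm.get_qd(): joint speeds.
- arm.get_tau(): joint torques, N m.
- arm.get_tcp_pos(): TCP position.
- arm.get_tcp_rot(): TCP orientation.
- arm.get_contact_force(): force on the tool from outside, world axes, zero at the start.
- arm.get_wrist_torque(): the same for the moment, N m.
- arm.get_grip_width(): opening from 0.0 (shut) to 1.0 (fully open).
- arm.get_finger_force(): force on a finger pad.
Only numpy, scipy, OpenCV 4.12 (cv2) and the standard library are available. Lean on these libraries where they do the work, as an engineer would, in place of code of your own. Each camera call takes 0.05 s, during which the arm holds its last target. There are 200 camera calls.

TASK

A fresh stone has been fitted to the wet grinder. Squeeze the tool rest's release lever against its grip post and, keeping it squeezed, slide the rest in along its toothed rail to the last notch that still leaves its table clear of the stone, and let go so that the lever springs fully home; then turn the stone by hand through two full turns, either way round, to check that it runs free of the rest. Lay every gouge that lies on the bench flat in the wooden tray, side by side, with its blade across the tray's ridge and its handle at the plain end, and leave everything else where it is.

Things in the scene. Friction and masses are not known exactly. Their poses are not given: they have to be found in the camera images.
- grinder: Wet grinder, olive green, fixed. Origin on the bench top; x level along the stone's axle, y level along the toothed rail towards the stone, z up. Motor housing at x -235 to -65, y 55 to 205 mm, 170 mm high; black trough round the stone's foot, within 38 mm of x = 0, 74 mm high; rail at y -158 to 20 mm, 36 mm high, on a foot 51 mm wide; the rest's carriage 80 mm wide.
- stone_centre (a point): Centre of the stone, on its axle, 140 mm above the bench, axes as grinder. The stone is an upright disc, 200 mm diameter, 40 mm wide along x (x -20 to 20 mm here), 2.5 kg. Its top, 240 mm above the bench, stands free: it can be pinched across its width from above and drawn along y. A dark line crosses its rim and faces.
- stone (a joint): Angle of the stone, rad, counting on past full turns, positive when its top moves towards grinder -y (towards the rest). Starts within 0.2 of 0. Little friction (about 0.012 N m); no motor.
- tool_rest (a joint): Travel of the rest along the rail, m, growing towards the stone. Notches at 0, 0.024, 0.048, 0.072, 0.096, each with 2 mm of play either way. The rest's table meets this stone at about 0.079, so 0.072 is the last notch that clears it. Starts between 0 and 0.040, perhaps with the pawl standing on a tooth. Slides with about 2 N while the lever is squeezed; else locked.
- release_lever (a joint): Angle of the sprung release lever, rad: 0 let go, pawl home in a notch (lever leaning 0.25 rad outwards); about 0.15 let go, pawl standing on a tooth; 0.25 fully squeezed, upright, at its stop. The pawl clears the teeth above 0.2. Squeezing at the grip point takes 5 to 9 N.
- rest_grip (a point): Point to squeeze at, moving with the rest, 112 mm above the bench, axes as grinder; fingers close along x. Black grip post 26 mm wide along y: outer face at x -21 mm, top 23 mm above. Steel lever 24 mm wide, pivot 50 mm below, top 16 mm above; its outer face is at x +21 mm squeezed, +34 let go. The rest's bracket and table begin 25 mm off on the +y side.
- rest_table_edge (a point): Middle of the edge of the rest's steel table that faces the stone, at the table's top (135 mm above the bench); the table is 66 mm wide, 45 mm deep, 6 mm thick and moves with the rest.
- tray: Open wooden tray, fixed, 236 x 236 mm outside, floor 4 mm thick, with a low edge beading 8 mm wide whose top is 9 mm above the bench. Origin: centre of its underside. Its ridge, a strip 12 mm wide whose top is 8 mm above the bench, runs right across at x = +30 mm (parallel to y); the plain end for the handles is at -x.
- gouge0: Carving gouge with a 6 mm wide blade; about 60 g, centre of mass 10 to 25 mm towards the blade. Origin on its axis at mid-handle, 9 mm above what it lies on; x axis along the tool towards the blade. Handle: wood, flat-sided, 26 mm wide along y, 18 mm thick along z, 85 mm long (x -42.5 to 42.5 mm). Blade: steel, 4 mm thick, x 42.5 to 107.5 mm, on the axis. May be absent.
- gouge0_edge (a point): Cutting edge of gouge0, at the end of its blade.
- gouge1: Carving gouge with a 9 mm wide blade; about 60 g, centre of mass 10 to 25 mm towards the blade. Origin on its axis at mid-handle, 9 mm above what it lies on; x axis along the tool towards the blade. Handle: wood, flat-sided, 26 mm wide along y, 18 mm thick along z, 85 mm long (x -42.5 to 42.5 mm). Blade: steel, 4 mm thick, x 42.5 to 107.5 mm, on the axis. May be absent.
- gouge1_edge (a point): Cutting edge of gouge1, at the end of its blade.
- gouge2: Carving gouge with a 12 mm wide blade; about 60 g, centre of mass 10 to 25 mm towards the blade. Origin on its axis at mid-handle, 9 mm above what it lies on; x axis along the tool towards the blade. Handle: wood, flat-sided, 26 mm wide along y, 18 mm thick along z, 85 mm long (x -42.5 to 42.5 mm). Blade: steel, 4 mm thick, x 42.5 to 107.5 mm, on the axis. May be absent.
- gouge2_edge (a point): Cutting edge of gouge2, at the end of its blade.
- gouge3: Carving gouge with a 15 mm wide blade; about 60 g, centre of mass 10 to 25 mm towards the blade. Origin on its axis at mid-handle, 9 mm above what it lies on; x axis along the tool towards the blade. Handle: wood, flat-sided, 26 mm wide along y, 18 mm thick along z, 85 mm long (x -42.5 to 42.5 mm). Blade: steel, 4 mm thick, x 42.5 to 107.5 mm, on the axis. May be absent.
- gouge3_edge (a point): Cutting edge of gouge3, at the end of its blade.
- mallet: Wooden mallet lying down (origin under its head): head 60 x 110 x 50 mm, handle 150 mm. Not part of the job: leave it where it is.
- brush_pot: Carved wooden brush pot, 85 mm across, 110 mm high. Not part of the job: leave it where it is. Origin at the centre of its underside.
- slip_stone: Grey slip stone, 70 x 30 x 12 mm. Not part of the job: leave it where it is. Origin at the centre of its underside.
- paste_jar: Small jar with a metal cap, 48 mm diameter, 45 mm high. Not part of the job: leave it where it is. Origin at the centre of its underside.
- arched_blank: Arched piece of pale wood, about 140 x 90 mm, 45 mm high. Not part of the job: leave it where it is. Origin at the centre of its underside.
- offcut: Wood offcut, 70 x 45 x 25 mm. Not part of the job: leave it where it is. Origin at the centre of its underside.
- spanner: Steel spanner, 150 mm long. Not part of the job: leave it where it is. Origin at the centre of its underside.

How it is judged:
By the outcome, as a careful person would: the job done as asked, in the order asked, and still so for the second after the job is handed in, with the robot touching nothing.
Of gouge0, gouge1, gouge2, gouge3 only 2 to 4 are there at a start; the rules pass over those that are not, and their reading is None.
At some moment in a run one of gouge0, gouge1, gouge2, gouge3 may be knocked a few centimetres aside while the robot is not near it.
Once in a run the grip may slacken for a moment while it holds something.
It also fails if it takes over 210 s, if anything falls off the work surface, if the arm or the gripper's body presses on something with over 40 N, if the wrist force passes 120 N, or if a joint passes its speed limit or range.

## Working session

There is one attempt and no reset: what is moved stays moved. The work goes in short steps, each a Python script; the robot and the scene stay as the last script left them, time stands still between calls to the robot, and variables do not carry over. Pictures are saved under pics/ and viewed, at most 14 in all, crops included, and the job is handed in when it is done.

```bash
mkdir -p pics; ls; cat > h.py <<'E'
import numpy as np, cv2
from workcell import arm
from scipy.spatial.transform import Rotation as R
def save(c,n): cv2.imwrite(f'pics/{n}.png',c['pixels'][:,:,::-1])
def pose(c):
    if 'eye' in c: 
        Rm=np.array(c['rotation']); 
        if Rm.shape!=(3,3): Rm=R.from_quat(Rm).as_matrix()
        return np.array(c['eye']),Rm
    T=c['T']@np.array(c['mount']); return T[:3,3],T[:3,:3]
def wrist():
    T=np.eye(4);T[:3,3]=arm.get_tcp_pos();T[:3,:3]=R.from_quat(arm.get_tcp_rot()).as_matrix()
    c=arm.capture('wrist');c['T']=T;return c
def world(c,u,v,d=None):
    e,Rm=pose(c);u=np.asarray(u);v=np.asarray(v)
    if d is None:d=c['z_map'][v.astype(int),u.astype(int)]
    p=np.stack([(u-c['cx'])/c['fx']*d,-(v-c['cy'])/c['fy']*d,-d*np.ones_like(d)],-1)
    return p@Rm.T+e
def cloud(c,mask):
    v,u=np.nonzero(mask&(c['z_map']>0));return world(c,u,v)
E
python3 - <<'E'
from h import *
print(arm.get_time())
for n in('scene','top'):
    c=arm.capture(n);save(c,n)
    print(n,[k for k in c],np.array(c['rotation']).round(3).tolist(),c['eye'],c['fx'],{k:c[k] for k in c if 'dist' in k})
    for t in 'stone_centre rest_grip rest_table_edge grinder tray gouge0 gouge0_edge gouge1 gouge1_edge gouge2 gouge2_edge gouge3 gouge3_edge mallet brush_pot slip_stone paste_jar arched_blank offcut spanner'.split():
        print(t,[(np.round(r['position'],3).tolist(),round(r['confidence'],2)) for r in arm.landmark_of(c,t)[:2]])
print(arm.get_time())
E
```

```text
pics
0.0
scene ['pixels', 'z_map', 'fx', 'fy', 'cx', 'cy', 'eye', 'rotation', 'shot'] [0.335, 0.131, 0.348, 0.866] [ 1.21385282 -0.824842    1.23270183] 531.0021525322495 {}
stone_centre [([0.54, 0.337, 0.137], 0.64)]
rest_grip [([0.602, 0.122, 0.112], 0.72), ([0.701, 0.188, 0.002], 0.7)]
rest_table_edge [([0.571, 0.189, 0.136], 0.83)]
grinder [([0.455, -0.316, 0.007], 0.63), ([0.569, 0.207, 0.002], 0.55)]
tray [([0.653, -0.179, 0.002], 0.91), ([0.701, 0.185, 0.004], 0.19)]
gouge0 [([0.464, 0.006, 0.008], 0.84), ([0.454, -0.318, 0.006], 0.82)]
gouge0_edge [([0.455, -0.424, 0.009], 0.69)]
gouge1 [([0.464, 0.006, 0.008], 0.84), ([0.454, -0.318, 0.006], 0.82)]
gouge1_edge [([0.543, -0.575, 0.008], 0.96)]
gouge2 [([0.464, 0.006, 0.008], 0.84), ([0.454, -0.318, 0.006], 0.82)]
gouge2_edge [([0.7, 0.188, 0.001], 0.57), ([0.479, -0.1, 0.006], 0.5)]
gouge3 [([0.464, 0.006, 0.008], 0.84), ([0.454, -0.318, 0.006], 0.82)]
gouge3_edge []
mallet [([0.478, -0.1, 0.005], 0.69), ([0.745, 0.056, -0.002], 0.58)]
brush_pot [([0.769, 0.157, -0.004], 0.81)]
slip_stone []
paste_jar [([0.701, 0.187, 0.003],
[... 811 characters left out ...]
0.011], 0.95), ([0.463, 0.006, 0.005], 0.24)]
gouge2 [([0.462, 0.004, 0.008], 0.86), ([0.516, -0.469, 0.012], 0.75)]
gouge2_edge [([0.476, -0.103, 0.009], 0.68), ([0.517, -0.471, 0.011], 0.27)]
gouge3 [([0.462, 0.004, 0.008], 0.86), ([0.516, -0.469, 0.012], 0.75)]
gouge3_edge [([0.653, -0.173, -0.002], 0.44)]
mallet [([0.744, 0.054, -0.001], 0.59)]
brush_pot [([0.769, 0.155, -0.002], 0.71), ([0.689, 0.118, 0.004], 0.5)]
slip_stone [([0.692, 0.118, -0.001], 0.82), ([0.308, -0.203, -0.002], 0.27)]
paste_jar [([0.699, 0.186, -0.001], 0.65), ([0.477, -0.103, 0.01], 0.16)]
arched_blank [([0.72, 0.339, -0.0], 0.76)]
offcut [([0.333, -0.33, 0.001], 0.61)]
spanner [([0.308, -0.202, -0.0], 0.68)]
2.1
```

View pics/top.png

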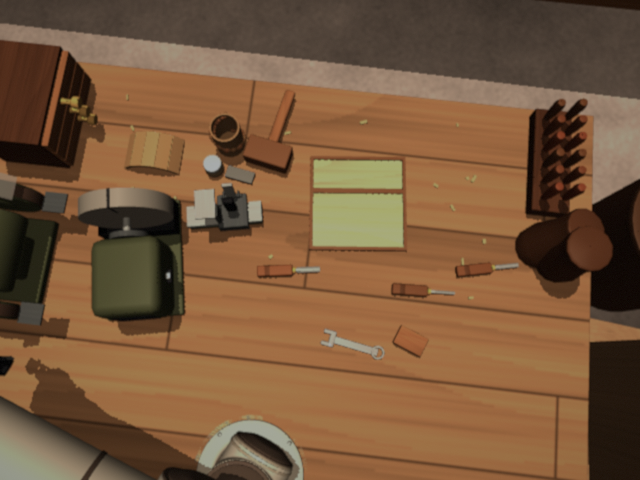

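View pics/scene.png

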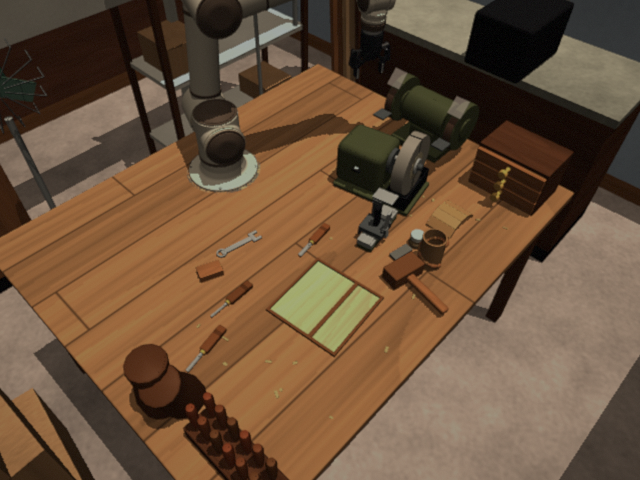

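Top view: three gouges (pixels ≈ (288,270), (420,290), (485,268)), tray centre (358,204) with ridge at row ≈192 (towards world +x), and the grinder with its rest at (230,210). The scene view agrees. I'll refine the grinder and tray with the wrist camera.

```bash
cat >> h.py <<'E'
def down(a):  # tool z down, tool y (closing) along world angle a
    y=np.array([np.cos(a),np.sin(a),0]);z=np.array([0,0,-1.]);x=np.cross(y,z)
    return R.from_matrix(np.stack([x,y,z],1)).as_quat()
E
python3 - <<'E'
from h import *
q0=arm.get_tcp_rot();M=R.from_quat(q0).as_matrix();print('tool axes',M.round(2).tolist())
a0=np.arctan2(.15,.99)
for a in(a0,a0+np.pi):
    s=arm.ik([.6,.12,.4],down(a)); print(a,None if s is None else np.round(s,2), (lambda t:None if t is None else np.round(t,2))(arm.ik([.6,.12,.12],down(a))))
a=a0
s1,s2=[arm.ik([.6,.12,.4],down(b)) for b in (a0,a0+np.pi)]
a=a0 if s2 is None or (s1 is not None and abs(s1[5])<abs(s2[5])) else a0+np.pi
print('a',a)
k=0
for p in([.57,.13,.42],[.53,.20,.46]):
    try: arm.move_pose(p,down(a))
    except arm.MotionError as e: print(p,e);continue
    c=wrist();save(c,f'w{k}');print(pose(c)[0].round(3),c['fx']);k+=1
    for t in 'stone_centre rest_grip rest_table_edge grinder'.split():
        print(t,[(np.round(r['position'],4).tolist(),round(r['confidence'],2)) for r in arm.landmark_of(c,t)[:2]])
print(arm.get_time())
E
```

```text
tool axes [[-0.92, 0.39, 0.0], [0.39, 0.92, -0.0], [-0.0, -0.0, -1.0]]
0.15037142800713454 None [0.2  0.22 0.18 1.53 0.   1.62]
3.2919640815969275 None [ 0.2   0.22  0.18  1.53  0.   -1.52]
a 0.15037142800713454
[0.558 0.206 0.598] 351.7083914137366
stone_centre []
rest_grip [([0.6075, 0.1255, 0.1128], 0.72), ([0.7428, 0.0543, 0.0043], 0.51)]
rest_table_edge [([0.5721, 0.1916, 0.1362], 0.77)]
grinder [([0.5693, 0.2084, 0.0029], 0.92)]
[0.53, 0.2, 0.46] the arm cannot take that pose within its joint ranges
4.375
```

View pics/w0.png

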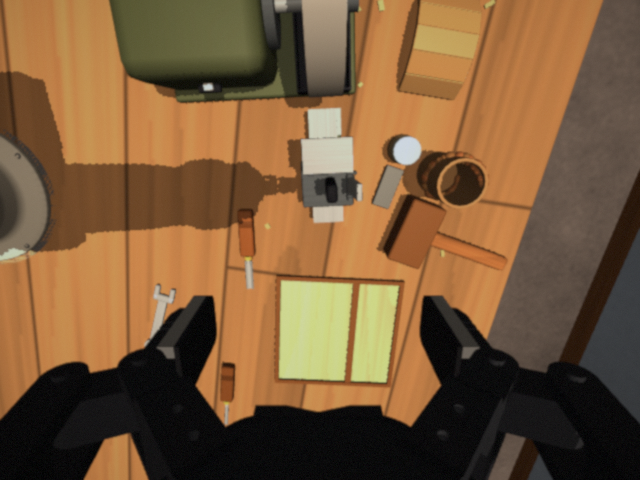

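```bash
python3 - <<'E'
from h import *
import pickle
c=wrist(); e,Rm=pose(c); print(e,Rm.round(2).tolist())
v,u=np.nonzero(c['z_map']>0);P=world(c,u,v);np.save('P0.npy',P)
pickle.dump(c,open('c0.pkl','wb'))
t=arm.capture('top');pickle.dump(t,open('top.pkl','wb'))
for n in('tray','stone','rest_table_edge'):
    m=arm.masks_of(t,n);print(n,[(x['confidence'],x['mask'].sum()) for x in m[:2]])
    if m:
        Q=cloud(t,m[0]['mask']);
        print(Q.mean(0).round(4),cv2.minAreaRect((Q[:,:2]*1000).astype(np.float32)),np.percentile(Q[:,2],[2,50,98]))
E
```

```text
[0.55794936 0.20590534 0.59850141] [[0.99, -0.14, -0.04], [0.15, 0.94, 0.3], [-0.0, -0.3, 0.95]]
tray [(0.97, np.int64(9025))]
[ 0.6496 -0.1779  0.0039] ((652.7752685546875, -178.2515106201172), (242.63885498046875, 235.9744110107422), 6.341808319091797) [-0.00271462  0.00369436  0.01143173]
stone [(0.63, np.int64(279))]
[0.5163 0.4047 0.1896] ((525.5092163085938, 407.1605224609375), (42.54712677001953, 44.32881164550781), 10.118305206298828) [0.11854124 0.19789126 0.22144935]
rest_table_edge [(0.69, np.int64(1716)), (0.18, np.int64(1936))]
[0.5797 0.1282 0.0892] ((590.3211669921875, 135.92103576660156), (103.16730499267578, 107.829833984375), 12.651071548461914) [0.0343436  0.07033939 0.13777161]
```

The wrist view shows the stone at (325,45), table (327,155), grip post (331,190), lever (358,192), and the tray at (340,330) with its ridge on the +x side. Next, fits from the depth clouds.

```bash
python3 - <<'E'
from h import *
import pickle
c=pickle.load(open('c0.pkl','rb'));t=pickle.load(open('top.pkl','rb'))
P=np.load('P0.npy');Pt=cloud(t,np.ones((480,640),bool))
def rect(Q,n):
    if len(Q)<10: print(n,len(Q));return
    (cx,cy),(w,h),a=cv2.minAreaRect((Q[:,:2]*1000).astype(np.float32));print(n,len(Q),np.round([cx,cy,w,h,a],1),np.median(Q[:,2]).round(4))
    return
def sel(P,x0,x1,y0,y1,z0,z1): return P[(P[:,0]>x0)&(P[:,0]<x1)&(P[:,1]>y0)&(P[:,1]<y1)&(P[:,2]>z0)&(P[:,2]<z1)]
for n,Q in(('w',P),('t',Pt)):
    rect(sel(Q,.5,.65,.05,.23,.128,.141),n+' table')
    rect(sel(Q,.46,.62,.20,.45,.18,.26),n+' stone')
    rect(sel(Q,.25,.5,.2,.5,.155,.18),n+' housing')
    rect(sel(Q,.53,.65,.0,.23,.030,.041),n+' rail')
# stone front visible points sideways extents
a=np.arctan2(.15,.99)
for n,Q in(('w',P),('t',Pt)):
    S=sel(Q,.46,.62,.20,.45,.12,.26)
    for s in np.radians([4,6,8,9,10,12]):
        X=S[:,:2]@[np.cos(s),np.sin(s)]; p=np.percentile(X,[1.5,98.5]);print(n,np.degrees(s).round(),p.round(4),(p[1]-p[0]).round(4),end=' | ')
    print()
E
```

```text
w table 2131 [585.  147.3  77.4  85.7  11.3] 0.1353
w stone 3523 [553.5 276.8  40.   67.   11.3] 0.223
w housing 11380 [410.  270.6 177.1  77.8   9.4] 0.1697
w rail 1407 [590.5 140.5  69.6 178.4  11.3] 0.0362
t table 633 [583.3 141.8  71.4  85.6  21.4] 0.1335
t stone 212 [527.  401.7  42.   37.8  11. ] 0.2073
t housing 1348 [376.9 355.5 166.   59.6  24.9] 0.1673
t rail 400 [566.4 113.1  61.8 149.9  27.5] 0.0349
w 4.0 [0.4794 0.5959] 0.1165 | w 6.0 [0.4873 0.6057] 0.1184 | w 8.0 [0.4943 0.6149] 0.1206 | w 9.0 [0.4975 0.6191] 0.1216 | w 10.0 [0.5006 0.6231] 0.1225 | w 12.0 [0.5063 0.6306] 0.1243 | 
t 4.0 [0.5302 0.5724] 0.0422 | t 6.0 [0.5433 0.5851] 0.0418 | t 8.0 [0.5557 0.5968] 0.041 | t 9.0 [0.5617 0.6024] 0.0407 | t 10.0 [0.5674 0.6077] 0.0403 | t 12.0 [0.5779 0.6181] 0.0402 |
```

```bash
cat >> h.py <<'E'
GA=np.radians(11.3);GX=np.array([np.cos(GA),np.sin(GA)]);GY=np.array([-np.sin(GA),np.cos(GA)])
def g(P): P=np.asarray(P);return np.stack([P[...,:2]@GX,P[...,:2]@GY,P[...,2]],-1)
def ug(x,y,z): return np.array([*(x*GX+y*GY),z])
E
python3 - <<'E'
from h import *
try:
    arm.move_pose(ug(.617,-.03,.30),down(GA))
except arm.MotionError as e: print(e)
for k,(x,y,z) in enumerate([(.617,-.05,.30),(.617,-.03,.33)]):
    arm.move_pose(ug(x,y,z),down(GA));c=wrist()
    for t in 'stone_centre rest_grip rest_table_edge grinder'.split():
        print(t,[(g(r['position']).round(4).tolist(),round(r['confidence'],2)) for r in arm.landmark_of(c,t)[:2]])
    Q=g(cloud(c,np.ones((480,640),bool)));np.save(f'Q{k}.npy',Q);save(c,f'g{k}')
    L=Q[(Q[:,0]>.54)&(Q[:,0]<.68)&(Q[:,1]>-.05)&(Q[:,1]<.12)]
    def b(n,z0,z1,y0=-.1,y1=.3,x0=0,x1=1):
        S=L[(L[:,2]>z0)&(L[:,2]<z1)&(L[:,1]>y0)&(L[:,1]<y1)&(L[:,0]>x0)&(L[:,0]<x1)];
        if len(S):print(n,len(S),np.percentile(S,[1,50,99],axis=0).round(4).tolist())
    b('table',.130,.141,.025,.12); b('post/lever top',.120,.15,-.05,.02);b('post',.120,.15,-.05,.02,0,.62);b('lever',.110,.15,-.05,.02,.62);b('rail',.03,.04)
    S=Q[(Q[:,2]>.125)&(Q[:,2]<.15)&(Q[:,1]>.08)&(Q[:,1]<.2)&(abs(Q[:,0]-.597)<.02)];print('stone face',len(S),np.percentile(S[:,1],[2,50,98]).round(4) if len(S) else '')
print(arm.get_time())
E
```

```text
stone_centre []
rest_grip [([0.6196, 0.0028, 0.1134], 0.56)]
rest_table_edge [([0.5981, 0.0738, 0.1319], 0.77)]
grinder [([0.5989, 0.0905, -0.0021], 0.58), ([0.6197, 0.0035, 0.1119], 0.42)]
table 3800 [[0.5648, 0.0279, 0.1336], [0.597, 0.0505, 0.1354], [0.6294, 0.0722, 0.1373]]
post/lever top 679 [[0.5933, -0.0126, 0.123], [0.6053, 0.0003, 0.1333], [0.642, 0.0123, 0.137]]
post 435 [[0.5933, -0.0132, 0.1286], [0.6014, 0.0004, 0.1345], [0.6089, 0.0123, 0.1371]]
lever 285 [[0.632, -0.0113, 0.1105], [0.6369, 0.0002, 0.1312], [0.6421, 0.0116, 0.1337]]
rail 1393 [[0.5724, -0.0491, 0.0332], [0.5964, 0.0946, 0.0363], [0.6204, 0.1104, 0.0383]]
stone face 330 [0.1211 0.1218 0.1225]
stone_centre [([0.4532, -0.0867, 0.0079], 0.48)]
rest_grip [([0.6168, 0.0055, 0.1124], 0.87)]
rest_table_edge [([0.5983, 0.0739, 0.1327], 0.57)]
grinder [([0.599, 0.091, 0.0016], 0.93), ([0.6189, 0.0009, 0.1117], 0.51)]
table 2987 [[0.5649, 0.0285, 0.1336], [0.5971, 0.0511, 0.1354], [0.6295, 0.0719, 0.1373]]
post/lever top 540 [[0.594, -0.012, 0.1216], [0.6058, 0.0009, 0.1333], [0.6419, 0.0125, 0.1366]]
post 348 [[0.594, -0.0121, 0.1249], [0.6016, 0.0009, 0.1345], [0.609, 0.0126, 0.1367]]
lever 233 [[0.6321, -0.0112, 0.1107], [0.6366, 0.001, 0.1312], [0.642, 0.0116, 0.1338]]
rail 1398 [[0.5727, -0.0493, 0.033], [0.5965, 0.0912, 0.0362], [0.6213, 0.1106, 0.0384]]
stone face 225 [0.1213 0.1218 0.1224]
6.3083
```

View pics/g0.png

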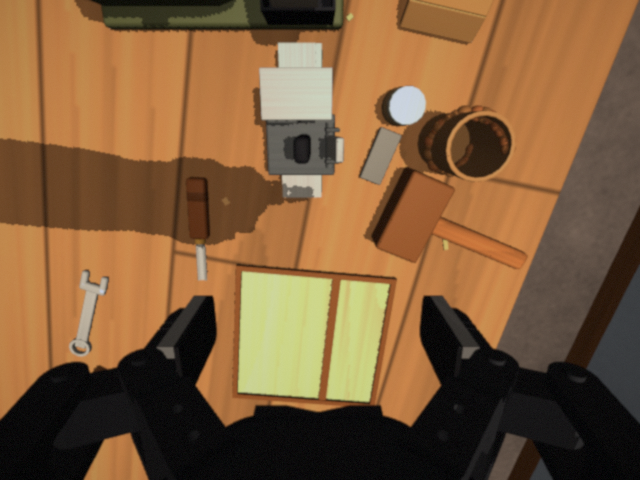

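The rest is at ≈0.030 with its pawl on a tooth: the gap from table to stone is 49 mm and the lever leans ≈0.1. It needs to move 42 mm to reach 0.072.

```bash
cat >> h.py <<'E'
def st(n=''): print(n,'tcp',g(arm.get_tcp_pos()).round(4),'F',np.round(arm.get_contact_force(),1),'w',round(arm.get_grip_width(),3),'ff',np.round(arm.get_finger_force(),1),'t',round(arm.get_time(),1))
def gap(c,pr=True):
    Q=g(cloud(c,np.ones((480,640),bool)))
    T=Q[(Q[:,2]>.132)&(Q[:,2]<.139)&(abs(Q[:,0]-.597)<.018)&(Q[:,1]>.03)&(Q[:,1]<.125)]
    S=Q[(Q[:,2]>.137)&(Q[:,2]<.17)&(abs(Q[:,0]-.597)<.018)&(Q[:,1]>.10)&(Q[:,1]<.16)]
    if len(T)<5 or len(S)<5: print('gap?',len(T),len(S));return
    sf=S[:,1]+.1-np.sqrt(.01-(S[:,2]-.14)**2)
    print('edge',np.percentile(T[:,1],[90,98,99.5]).round(4),'stone',np.percentile(sf,[10,50,90]).round(4))
E
python3 - <<'E'
from h import *
arm.move_gripper(1.0,40)
X=.6145
arm.move_pose(ug(X+.003,.0003,.24),down(GA))
arm.move_linear(ug(X+.003,.0003,.092),velocity=.08);st('down')
arm.move_linear(ug(X,.0003,.090),velocity=.03)
arm.move_gripper(0.0,40);st('sq')
gap(wrist())
E
```

```text
down tcp [6.177e-01 3.000e-04 9.240e-02] F [-0.2 -0.1 -0.8] w 0.997 ff 0.0 t 9.0
sq tcp [6.146e-01 3.000e-04 9.160e-02] F [-3.9 -1.4  9.6] w 0.462 ff 41.6 t 9.8
gap? 10179 0
```

```bash
python3 - <<'E'
from h import *
X=.6145
for y in(.012,.024,.033,.0423):
    arm.move_linear(ug(X,y,.090),velocity=.04);st(y)
c=wrist();gap(c);save(c,'s0')
Q=g(cloud(c,np.ones((480,640),bool)));np.save('Qs.npy',Q)
for z0,z1 in((.1,.12),(.12,.13),(.13,.14),(.14,.16),(.16,.2)):
    S=Q[(Q[:,2]>z0)&(Q[:,2]<z1)&(abs(Q[:,0]-.597)<.018)];print(z0,len(S),np.percentile(S[:,1],[1,50,99]).round(4) if len(S) else '')
for t in('rest_table_edge','stone_centre'):print([(g(r['position']).round(4),r['confidence']) for r in arm.landmark_of(c,t)])
E
```

```text
0.012 tcp [0.6146 0.0124 0.0916] F [-5.4  1.9  9.1] w 0.462 ff 41.6 t 10.3
0.024 tcp [0.6146 0.0245 0.0916] F [-4.9  1.1  9.9] w 0.466 ff 41.6 t 10.7
0.033 tcp [0.6146 0.0335 0.0916] F [-4.1  0.4  9.6] w 0.464 ff 41.6 t 11.1
0.0423 tcp [0.6146 0.0428 0.0916] F [-4.8  1.7  9.3] w 0.463 ff 41.6 t 11.5
edge [0.1105 0.1142 0.1148] stone [0.1224 0.1266 0.1299]
0.1 512 [0.0372 0.0546 0.0556]
0.12 308 [0.0457 0.0546 0.0555]
0.13 12675 [0.0336 0.09   0.1145]
0.14 2192 [0.0327 0.0536 0.1236]
0.16 20881 [0.0403 0.1324 0.1396]
[(array([0.6003, 0.1171, 0.1322]), 0.69)]
[]
```

View pics/s0.png

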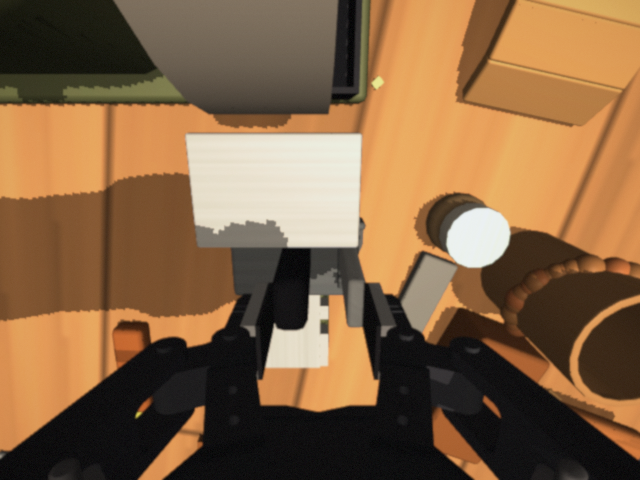

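The table edge is now at y′≈0.1148 against the stone's face at 0.1218. That 7 mm gap matches notch 0.072, so I'll release.

```bash
python3 - <<'E'
from h import *
X=.6145
for w in(.5,.55,.6,.65,.7,.75,.8,.9,1.0):
    arm.move_gripper(w);print(w,round(arm.get_grip_width(),3),np.round(arm.get_finger_force(),1),end=' | ')
arm.move_linear(ug(X+.003,.0423,.092),velocity=.03);st('rel')
arm.move_linear(ug(X+.003,.0423,.25),velocity=.15)
arm.move_pose(ug(X,-.02,.30),down(GA))
c=wrist();save(c,'r0');gap(c)
Q=g(cloud(c,np.ones((480,640),bool)))
L=Q[(Q[:,2]>.11)&(Q[:,2]<.15)&(Q[:,1]>.02)&(Q[:,1]<.06)&(Q[:,0]>.618)&(Q[:,0]<.67)]
L=L[L[:,1]<.058];print('lever',len(L),np.percentile(L,[1,50,99],axis=0).round(4).tolist())
E
```

```text
0.5 0.501 5.3 | 0.55 0.553 3.0 | 0.6 0.603 2.8 | 0.65 0.648 2.6 | 0.7 0.7 2.3 | 0.75 0.75 0.0 | 0.8 0.806 0.0 | 0.9 0.897 0.0 | 1.0 1.004 0.0 | rel tcp [0.6177 0.0423 0.0921] F [ 0.3 -0.2 -0.3] w 0.997 ff 0.0 t 14.0
edge [0.1111 0.1217 0.122 ] stone [0.1216 0.1246 0.1296]
lever 358 [[0.6394, 0.0306, 0.1107], [0.6448, 0.0427, 0.1291], [0.6515, 0.0537, 0.1318]]
```

The lever is fully home (its outer top moved from +27 to +37 mm) and the gap is 7 mm. Now the stone: a first stroke with before and after pictures.

```bash
cat >> h.py <<'E'
SX,SY=.597,.2218
def sp(th,r=.085): # th>0: towards +y
    return ug(SX,SY+r*np.sin(th),.14+r*np.cos(th)-.021)
def arc(t0,t1,n=3,v=.15):
    for k in range(1,n+1): arm.move_linear(sp(t0+(t1-t0)*k/n),velocity=v)
A=.65
def stroke(v=.15):  # starts at +A open, ends at +A open
    arm.move_gripper(0.0,40);arc(A,-A,v=v)
    w=arm.get_grip_width();F=np.linalg.norm(arm.get_contact_force());ff=arm.get_finger_force()
    arm.move_gripper(.75);arc(-A,A,v=.25);return round(w,3),round(F,1),np.round(ff,1)
E
python3 - <<'E'
from h import *
arm.move_gripper(.75,40)
arm.move_pose(ug(SX,SY,.33),down(GA))
def strip(n):
    c=arm.capture('wrist');return c['pixels'][:240,160:480]
arm.move_pose(sp(A)+[0,0,.08],down(GA))
arm.move_linear(sp(A),velocity=.1);st('at')
i0=strip(0);print(stroke(.12));i1=strip(1);st()
c=arm.capture('scene');i2=c['pixels'][120:220,320:450]
cv2.imwrite('pics/str1.png',np.hstack([i0,i1])[:,:,::-1]);cv2.imwrite('pics/sc1.png',cv2.resize(i2,None,fx=4,fy=4)[:,:,::-1])
E
```

```text
at tcp [0.5974 0.2732 0.1878] F [-0.   0.5 -0.1] w 0.745 ff 0.0 t 18.3
(0.43, np.float64(15.5), np.float64(44.4))
 tcp [0.5968 0.2726 0.1863] F [ 0.2 -0.5 -0.2] w 0.751 ff 0.0 t 21.4
```

View pics/str1.png

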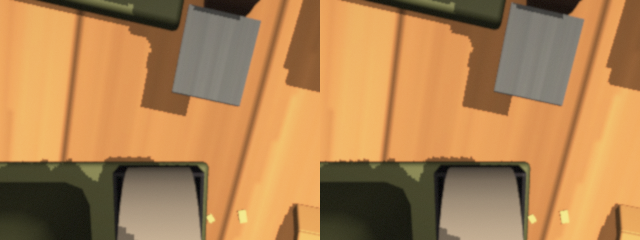

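View pics/sc1.png

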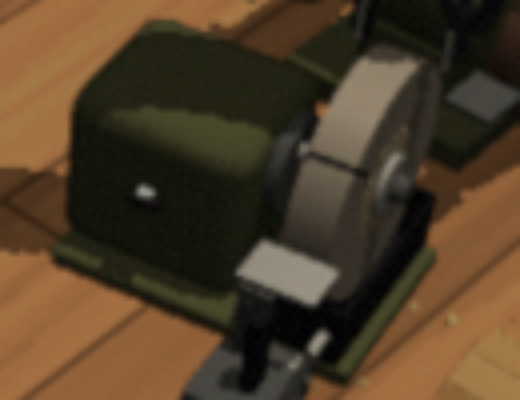

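After the stroke the dark line sits on the rest side of the rim ((335,160) in the crop), about 75° from the top, which agrees with a 1.3 rad stroke. I'll continue.

```bash
python3 - <<'E'
from h import *
ims=[]
for k in range(10):
    print(k,*stroke(.15))
    c=arm.capture('scene');ims.append(cv2.resize(c['pixels'][125:205,375:440],None,fx=2.4,fy=2.4))
cv2.imwrite('pics/strk.png',np.vstack([np.hstack(ims[:5]),np.hstack(ims[5:])])[:,:,::-1])
st()
E
```

```text
0 0.422 12.5 42.9
1 0.418 18.9 38.7
2 0.433 10.4 46.7
3 0.425 15.1 38.6
4 0.402 20.3 39.1
5 0.431 10.9 45.3
6 0.404 19.0 38.1
7 0.419 19.9 38.0
8 0.432 10.6 46.1
9 0.395 19.9 38.0
 tcp [0.5969 0.2726 0.1863] F [ 0.5 -0.3  0.7] w 0.75 ff 0.0 t 50.2
```

View pics/strk.png

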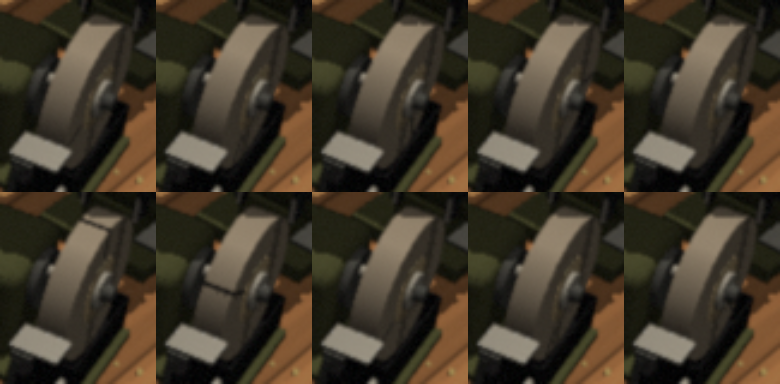

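The line returned to its stroke-1 position at stroke 8, so each stroke turns ≈0.9 rad with some slip. More strokes are needed, until the line passes a second time.

```bash
python3 - <<'E'
from h import *
ims=[]
for k in range(5):
    print(k,*stroke(.15))
    c=arm.capture('scene');ims.append(cv2.resize(c['pixels'][125:205,375:440],None,fx=2.4,fy=2.4))
cv2.imwrite('pics/strk2.png',np.hstack(ims)[:,:,::-1])
st()
E
```

```text
0 0.422 17.8 44.6
1 0.418 14.6 39.3
2 0.42 19.1 38.0
3 0.431 11.3 44.0
4 0.404 19.2 38.8
 tcp [0.5969 0.2726 0.1863] F [ 0.1 -0.   0.6] w 0.751 ff 0.0 t 64.5
```

View pics/strk2.png

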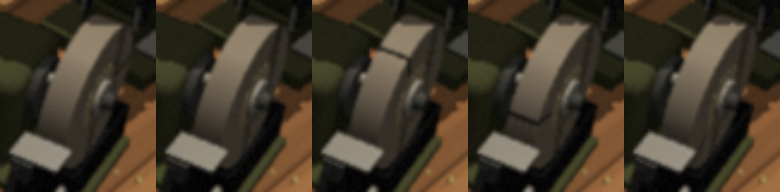

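At stroke 14 the line passed the top a second time, and it has since gone past the table, so the stone has made over two full turns (≈2.3). Next, locate the gouges and tray.

```bash
cat >> h.py <<'E'
def locate(c):
    """gouge handles/axes from the depth+colour cloud of one wrist/top view: list of (name,pos,yaw)"""
    out=[]
    for m in arm.masks_of(c,'gouge0'):
        if m['confidence']<.3: continue
        Q=cloud(c,m['mask']);Q=Q[(Q[:,2]>.004)&(Q[:,2]<.03)]
        if len(Q)<40: continue
        Hn=Q[Q[:,2]>.0145]
        if len(Hn)<20: continue
        (cx,cy),(w,h),a=cv2.minAreaRect((Hn[:,:2]*1000).astype(np.float32));
        if h>w: w,h,a=h,w,a+90
        d=np.array([np.cos(np.radians(a)),np.sin(np.radians(a))]);ctr=np.array([cx,cy])/1000
        ext=(Q[:,:2]-ctr)@d; 
        if -ext.min()>ext.max(): d=-d;ext=-ext
        out.append((ctr.round(4),round(float(np.degrees(np.arctan2(d[1],d[0]))),1),np.round([w,h],1),round(ext.max()*1000,1),round(float(np.median(Hn[:,2])),4),round(m['confidence'],2)))
    return out
E
python3 - <<'E'
from h import *
p=np.array(arm.get_tcp_pos());arm.move_linear(p+[0,0,.10],velocity=.15)
arm.move_gripper(1.0,40)
for k,(p,a) in enumerate([((.5,-.05,.40),0),((.45,-.2,.40),0),((.45,-.33,.35),0)]):
    try: arm.move_pose(p,down(a))
    except arm.MotionError as e: print(p,e);continue
    c=wrist();save(c,f'v{k}')
    for o in locate(c): print(k,*o)
    for t in('tray','gouge0_edge','gouge1_edge','gouge2_edge','gouge3_edge'):
        print(t,[(np.round(r['position'],4).tolist(),round(r['confidence'],2)) for r in arm.landmark_of(c,t)[:2]])
    m=arm.masks_of(c,'tray')
    if m and m[0]['confidence']>.5:
        Q=cloud(c,m[0]['mask']);Q=Q[(Q[:,2]<.02)&(Q[:,2]>.002)];print('tray',len(Q),cv2.minAreaRect((Q[:,:2]*1000).astype(np.float32)),Q[:,2].mean())
c=arm.capture('top')
for o in locate(c): print('top',*o)
st()
E
```

```text
0 [ 0.5431 -0.445 ] -69.5 [98.1 23.5] 73.5 0.0186 0.88
0 [ 0.4529 -0.3228] -88.5 [92.8 24.8] 100.9 0.0184 0.63
0 [ 0.4618 -0.0006] -81.4 [91.6 25.9] 101.6 0.0182 0.57
tray [([0.6524, -0.1748, -0.0015], 0.68), ([0.6878, 0.1192, -0.0016], 0.31)]
gouge0_edge [([0.4552, -0.4247, 0.0054], 0.78), ([0.7032, 0.1824, -0.0014], 0.6)]
gouge1_edge []
gouge2_edge [([0.4752, -0.1044, 0.0102], 0.9)]
gouge3_edge []
tray 17689 ((652.8670654296875, -178.79405212402344), (239.8037567138672, 241.96151733398438), 5.447619438171387) 0.005358477031840727
1 [ 0.4622 -0.0043] -81.3 [85.5 25.8] 100.2 0.018 0.84
1 [ 0.4522 -0.3234] -87.8 [92.7 25.9] 103.4 0.0182 0.68
tray [([0.6515, -0.1764, 0.0024], 0.93), ([0.4603, -0.0008, 0.0073], 0.49)]
gouge0_edge [([0.4569, -0.4253, 0.0072], 0.95), ([0.5729, -0.5438, 0.0066], 0.64)]
gouge1_edge [([0.5719, -0.5408, 0.0067], 0.68), ([0.3103, -0.1992, 0.0002], 0.38)]
gouge2_edge [([0.4746, -0.1029, 0.0128], 0.72)]
gouge3_edge []
tray 22430 ((651.7940673828125, -177.22921752929688), (237.34666442871094, 236.34771728515625), 5.821131229400635) 0.005228289700778351
2 [ 0.5402 -0.4434] -70.5 [93.  25.6] 104.3 0.0182 0.83
2 [ 0.4524 -0.3229] -87.5 [91.5 25.8] 103.2 0.0181 0.61
tray [([0.6517, -0.1746, 0.0015], 0.9)]
gouge0_edge [([0.4563, -0.4255, 0.0045], 0.59)]
gouge1_edge [([0.5764, -0.5425, 0.0087], 0.71)]
gouge2_edge []
gouge3_edge []
tray 26222 ((653.6483764648438, -194.58148193359375), (237.4980926513672, 203.61032104492188), 5.67463493347168) 0.005008710307930168
top [ 0.4642 -0.025 ] -81.0 [137.5  25.4] 76.2 0.0177 0.7
 tcp [ 0.3768 -0.4115  0.3502] F [ 0.5 -0.8 -0.1] w 1.002 ff 0.0 t 69.9
```

Gouge1 has already been knocked to (0.540, −0.443). The tray is at (0.652, −0.1775), yaw 5.7°. I'll start with gouge2.

```bash
cat >> h.py <<'E'
TC=np.array([.652,-.1775]);TA=np.radians(5.7)
def pickplace(o,yaw,ty,tx=-.045,off=.012,zp=.003,zl=.0075):
    yaw=np.radians(yaw);d=np.array([np.cos(yaw),np.sin(yaw)]);p=np.array(o)+off*d
    e=np.array([np.cos(TA),np.sin(TA)]);n=np.array([-np.sin(TA),np.cos(TA)])
    q=TC+e*(tx+off)+n*ty
    for h in(np.pi/2,-np.pi/2):
        a,b=arm.ik([*p,.01],down(yaw+h)),arm.ik([*q,.01],down(TA+h))
        print(None if a is None else np.round(a[5],2),None if b is None else np.round(b[5],2))
        if a is not None and b is not None and abs(a[5]-b[5])<2.5: break
    arm.move_gripper(.6,40)
    arm.move_pose([*p,.12],down(yaw+h));arm.move_linear([*p,zp],velocity=.12)
    arm.move_gripper(0.0,40);st('grip')
    arm.move_linear([*p,.08],velocity=.12);st('lift')
    if arm.get_grip_width()<.2: print('LOST');return
    arm.move_pose([*q,.08],down(TA+h));st('over')
    if arm.get_grip_width()<.2: print('LOST');return
    arm.move_linear([*q,zl],velocity=.06);st('placed')
    arm.move_gripper(.52);arm.move_linear([*q,.12],velocity=.15)
E
python3 - <<'E'
from h import *
pickplace((.462,.001),-81.3,.06)
arm.move_gripper(1.0,40)
arm.move_pose((.45,-.2,.40),down(0));c=wrist();save(c,'p0')
for o in locate(c): print(*o)
E
```

```text
1.4 -0.29
grip tcp [ 0.4527 -0.1015  0.003 ] F [-1.  -0.7 -1. ] w -0.001 ff 0.0 t 73.5
lift tcp [ 0.4524 -0.1015  0.0793] F [ 0.1 -0.1 -0.1] w 0.006 ff 0.0 t 74.3
LOST
[ 0.4621 -0.0043] -81.8 [85.1 25.7] 100.2 0.018 0.93
[ 0.5401 -0.4429] -71.2 [92.7 25.5] 103.5 0.0183 0.86
[ 0.4522 -0.3226] -89.5 [90.2 25.5] 103.0 0.0182 0.81
```

View pics/p0.png

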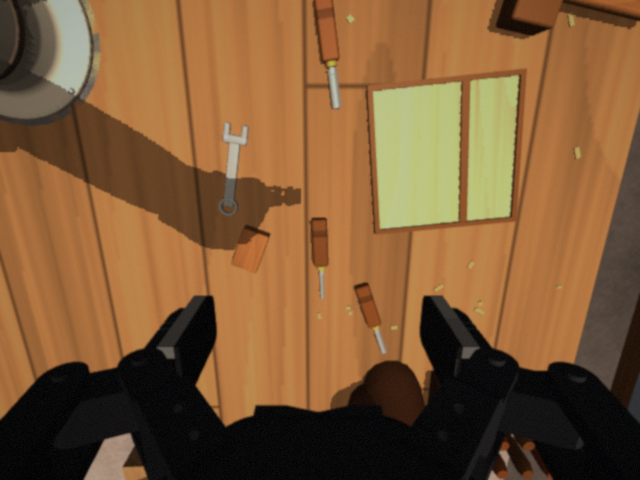

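The grip closed on nothing and gouge2 hasn't moved. I'll go back and look with the fingers lowered over the handle.

```bash
python3 - <<'E'
from h import *
yaw=np.radians(-81.5);d=np.array([np.cos(yaw),np.sin(yaw)]);p=np.array([.462,.001])+.012*d
arm.move_gripper(.6,40)
arm.move_pose([*p,.12],down(yaw+np.pi/2));arm.move_linear([*p,.003],velocity=.12)
print(arm.get_tcp_pos(),R.from_quat(arm.get_tcp_rot()).as_matrix().round(3).tolist())
a=arm.capture('wrist')['pixels'][120:400,140:500]
for w in(.45,.35,.25): arm.move_gripper(w);print(round(arm.get_grip_width(),3),np.round(arm.get_finger_force(),1),np.round(arm.get_contact_force(),1))
b=arm.capture('wrist')['pixels'][120:400,140:500]
cv2.imwrite('pics/gr.png',np.hstack([a,b])[:,:,::-1])
E
```

```text
[ 0.46433959 -0.01088942  0.00376581] [[-0.148, 0.989, 0.001], [0.989, 0.148, -0.0], [-0.0, 0.001, -1.0]]
0.448 0.0 [ 0.9 -0.4  0.3]
0.349 0.0 [ 0.2 -1.  -0. ]
0.25 0.0 [-0.6  0.5 -0.2]
```

View pics/gr.png

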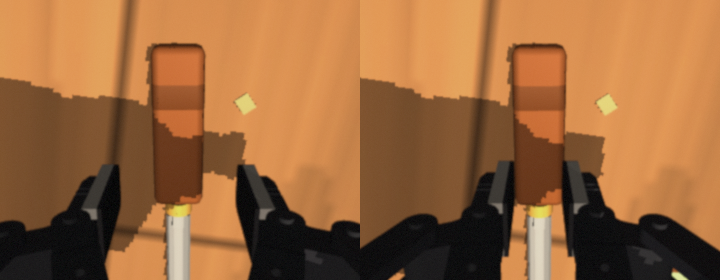

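```bash
python3 - <<'E'
from h import *
c=wrist();P=world(c,*np.meshgrid(np.arange(640),np.arange(480)))
T=c['T'];L=(P-T[:3,3])@T[:3,:3]  # tool coords
print(c['mount'])
Q=L.reshape(-1,3);
# scan rows in crop coords for handle and fingers
for v in(290,300,310,320,330):
    print(v,[(u,(L[v,u]*1000).round(0).astype(int).tolist()) for u in (270,280,285,290,300,320,340,350,355,360,370)])
E
```

```text
[[-8.30048536e-05  9.53738355e-01  3.00637893e-01  7.63096937e-02]
 [ 9.99999740e-01 -1.35984190e-04  7.07489558e-04 -3.79697816e-04]
 [ 7.15641928e-04  3.00637874e-01 -9.53738096e-01 -1.78530951e-01]
 [ 0.00000000e+00  0.00000000e+00  0.00000000e+00  1.00000000e+00]]
290 [(270, [-15, -28, 2]), (280, [11, -16, -50]), (285, [10, -14, -48]), (290, [11, -12, -49]), (300, [-6, -10, -16]), (320, [-6, 1, -16]), (340, [-7, 11, -15]), (350, [11, 13, -49]), (355, [11, 15, -50]), (360, [-15, 24, 3]), (370, [-16, 29, 3])]
300 [(270, [76, 0, -179]), (280, [11, -15, -59]), (285, [10, -13, -57]), (290, [76, 0, -179]), (300, [-12, -10, -15]), (320, [-12, 1, -15]), (340, [-13, 11, -15]), (350, [11, 12, -57]), (355, [11, 14, -58]), (360, [10, 16, -56]), (370, [7, 21, -50])]
310 [(270, [7, -19, -58]), (280, [11, -14, -65]), (285, [10, -12, -65]), (290, [6, -11, -57]), (300, [-18, -10, -15]), (320, [-18, 1, -15]), (340, [-19, 11, -14]), (350, [11, 11, -65]), (355, [10, 13, -64]), (360, [10, 15, -64]), (370, [7, 20, -58])]
320 [(270, [10, -17, -71]), (280, [10, -14, -70]), (285, [11, -12, -72]), (290, [3, -11, -59]), (300, [-24, -10, -15]), (320, [-23, 1, -16]), (340, [-25, 11, -14]), (350, [11, 11, -72]), (355, [11, 12, -71]), (360, [10, 14, -71]), (370, [6, 19, -65])]
330 [(270, [11, -16, -78]), (280, [7, -14, -73]), (285, [8, -12, -74]), (290, [-1, -11, -60]), (300, [-42, -11, 3]), (320, [-31, 1, -14]), (340, [-41, 13, 2]), (350, [7, 11, -73]), (355, [7, 13, -72]), (360, [12, 13, -79]), (370, [13, 16, -82])]
```

```bash
python3 - <<'E'
from h import *
for w in(.25,0.0,1.0):
    arm.move_gripper(w)
    c=wrist();P=world(c,*np.meshgrid(np.arange(640),np.arange(480)))
    T=c['T'];L=((P-T[:3,3])@T[:3,:3])*1000
    ok=c['z_map']>0
    F=L[ok&(L[...,2]<-22)&(abs(L[...,1])<75)&(L[...,0]>-20)&(L[...,0]<15)]
    print(w,len(F),'z pct',np.percentile(F[:,2],[90,99,99.9]).round(1)); 
    for s in(-1,1):
        S=F[F[:,1]*s>0];S=S[S[:,2]>S[:,2].max()-4];print(s,S.mean(0).round(1),S.min(0).round(1),S.max(0).round(1))
j=arm.get_joint_positions();print(np.round(j,3),arm.get_tcp_pos())
E
```

```text
0.25 51852 z pct [-82.  -47.2 -39.8]
-1 [ -2.4 -11.3 -37.6] [-11.1 -11.4 -39.5] [  9.5 -11.2 -35.5]
1 [ -3.3  10.1 -37.5] [-10.9  10.  -39.2] [  9.8  10.2 -35.5]
0.0 51778 z pct [-84.2 -49.2 -41.7]
-1 [  9.7  -5.1 -42.4] [  6.  -12.7 -44.1] [ 11.1  -0.4 -40.1]
1 [  9.9   4.1 -42. ] [  6.    0.  -43.5] [ 11.1  11.3 -39.6]
1.0 48152 z pct [-77.6 -54.9 -49.8]
-1 [ -0.5 -43.3 -50.7] [ -9.5 -43.8 -52.4] [  9.8 -42.9 -48.4]
1 [ -0.8  42.2 -50.6] [-10.7  41.6 -52.1] [  9.6  42.6 -48.1]
[-0.023 -0.106 -0.389  1.288  0.     1.399] [ 0.46378147 -0.01086305  0.00300608]
```

The wrist depth shows the true fingertips sit ≈36 mm behind the reported TCP, which explains the miss. I'll compensate with lower targets, stepping down with force checks.

```bash
python3 - <<'E'
from h import *
p=np.array(arm.get_tcp_pos());arm.move_gripper(.6,40)
for z in(-.01,-.02,-.028,-.031):
    arm.move_linear([p[0],p[1],z],velocity=.06);print(z,np.round(arm.get_contact_force(),1))
arm.move_gripper(0.0,40);st('grip')
arm.move_linear([p[0],p[1],.02],velocity=.08);st('lift')
c=wrist();P=world(c,*np.meshgrid(np.arange(640),np.arange(480)))
T=c['T'];L=((P-T[:3,3])@T[:3,:3])*1000
H=L[(abs(L[...,1])<9)&(L[...,0]>-60)&(L[...,0]<-12)&(L[...,2]>-75)&(L[...,2]<-20)];print('handle top tool z',len(H),H[:,2].mean().round(1) if len(H) else '')
E
```

```text
-0.01 [-1.   0.3  0.7]
-0.02 [-0.8  0.   0. ]
-0.028 [-0.1 -0.2  0.2]
-0.031 [-0.1 -0.4 -1.3]
grip tcp [ 0.4529 -0.1016 -0.0307] F [-0.2 -0.3  3. ] w 0.287 ff 39.8 t 83.8
lift tcp [ 0.4525 -0.1015  0.0197] F [-0.3  0.3 -0.5] w 0.294 ff 39.5 t 84.6
handle top tool z 2402 -46.0
```

Gripped. Placing gouge2 with corrected heights.

```bash
sed -i 's/zp=.003,zl=.0075/zp=-.031,zl=-.0262/; s/\[\*p,.12\]/[*p,.08]/; s/\[\*p,.08\],velocity=.12);st(.lift/[*p,.03],velocity=.12);st("lift/; s/"lift'"'"'/"lift"/; s/\[\*q,.08\]/[*q,.03]/; s/\[\*p,.01\]/[*p,-.03]/; s/\[\*q,.01\]/[*q,-.03]/; s/\[\*q,.12\]/[*q,.08]/' h.py; sed -n '/def pickplace/,$p' h.py
python3 - <<'E'
from h import *
off=.012;e=np.array([np.cos(TA),np.sin(TA)]);n=np.array([-np.sin(TA),np.cos(TA)]);q=TC+e*(-.045+off)+n*.06
p=np.array(arm.get_tcp_pos())
arm.move_pose([*q,.03],down(TA+np.pi/2));st('over')
arm.move_linear([*q,-.0262],velocity=.06);st('placed')
arm.move_gripper(.52);arm.move_linear([*q,.08],velocity=.15)
arm.move_pose((.45,-.2,.40),down(0));c=wrist();save(c,'p1')
for o in locate(c): print(*o)
E
```

```text
def pickplace(o,yaw,ty,tx=-.045,off=.012,zp=-.031,zl=-.0262):
    yaw=np.radians(yaw);d=np.array([np.cos(yaw),np.sin(yaw)]);p=np.array(o)+off*d
    e=np.array([np.cos(TA),np.sin(TA)]);n=np.array([-np.sin(TA),np.cos(TA)])
    q=TC+e*(tx+off)+n*ty
    for h in(np.pi/2,-np.pi/2):
        a,b=arm.ik([*p,-.03],down(yaw+h)),arm.ik([*q,-.03],down(TA+h))
        print(None if a is None else np.round(a[5],2),None if b is None else np.round(b[5],2))
        if a is not None and b is not None and abs(a[5]-b[5])<2.5: break
    arm.move_gripper(.6,40)
    arm.move_pose([*p,.08],down(yaw+h));arm.move_linear([*p,zp],velocity=.12)
    arm.move_gripper(0.0,40);st('grip')
    arm.move_linear([*p,.03],velocity=.12);st("lift")
    if arm.get_grip_width()<.2: print('LOST');return
    arm.move_pose([*q,.03],down(TA+h));st('over')
    if arm.get_grip_width()<.2: print('LOST');return
    arm.move_linear([*q,zl],velocity=.06);st('placed')
    arm.move_gripper(.52);arm.move_linear([*q,.08],velocity=.15)
over tcp [ 0.5774 -0.2386  0.0298] F [ 0.3 -0.5  0.3] w 0.288 ff 39.5 t 86.1
placed tcp [ 0.5778 -0.239  -0.026 ] F [-0.1 -0.5 -1.2] w 0.295 ff 39.5 t 87.2
[ 0.6297 -0.1198] 5.8 [149.5  26.1] 80.8 0.0217 0.86
[ 0.4523 -0.3224] -89.5 [91.6 25.5] 105.0 0.0183 0.67
[ 0.525  -0.4274] 86.9 [60.4 22.4] 31.0 0.0184 0.58
```

```bash
python3 - <<'E'
from h import *
pickplace((.4528,-.319),-88.5,0.0)
arm.move_gripper(1.0,40)
arm.move_pose((.45,-.33,.35),down(0));c=wrist();save(c,'p2')
for o in locate(c): print(*o)
for t in('gouge1_edge','gouge1'): print([(np.round(r['position'],4).tolist(),round(r['confidence'],2)) for r in arm.landmark_of(c,t)[:4]])
E
```

```text
0.91 -0.38
grip tcp [ 0.3799 -0.4139 -0.03  ] F [0.5 0.  6.4] w 0.288 ff 40.4 t 92.8
lift tcp [ 0.3792 -0.4131  0.0293] F [ 0.5  0.3 -0.9] w 0.284 ff 39.6 t 93.5
over tcp [ 0.5711 -0.2988  0.0294] F [ 0.1  0.3 -0.7] w 0.29 ff 39.6 t 94.7
placed tcp [ 0.5718 -0.2986 -0.026 ] F [-1.5  0.1  2.7] w 0.289 ff 40.0 t 95.8
[ 0.6378 -0.179 ] 6.7 [149.3  26.2] 75.5 0.0218 0.88
[ 0.5403 -0.4436] -71.0 [92.3 26. ] 103.6 0.0182 0.87
[ 0.6299 -0.1201] 5.9 [149.3  26.2] 75.5 0.0217 0.56
[]
[([0.6074, -0.1825, 0.0139], 0.8), ([0.601, -0.1236, 0.0133], 0.61), ([0.5406, -0.4388, 0.0095], 0.6), ([0.3091, -0.1995, -0.0025], 0.38)]
```

```bash
python3 - <<'E'
from h import *
pickplace((.5393,-.4406),-71,-.06)
arm.move_gripper(1.0,40)
arm.move_pose((.45,-.25,.38),down(0));c=wrist();save(c,'p3')
for o in locate(c): print(*o)
arm.move_pose(ug(.6145,-.02,.30),down(GA));c=wrist();gap(c);save(c,'r3')
Q=g(cloud(c,np.ones((480,640),bool)))
L=Q[(Q[:,2]>.11)&(Q[:,2]<.15)&(Q[:,1]>.02)&(Q[:,1]<.058)&(Q[:,0]>.618)&(Q[:,0]<.67)];print('lever',np.percentile(L,[1,50,99],axis=0).round(4).tolist())
T=Q[(Q[:,2]>.132)&(Q[:,2]<.139)&(abs(Q[:,0]-.597)<.03)&(Q[:,1]<.119)&(Q[:,1]>.06)];print('edge',np.percentile(T[:,1],[99,99.9]))
s=arm.capture('scene');save(s,'end')
for t in 'mallet brush_pot slip_stone paste_jar arched_blank offcut spanner'.split():
    print(t,[(np.round(r['position'],3).tolist(),round(r['confidence'],2)) for r in arm.landmark_of(s,t)[:1]])
a,b=[cv2.imread(f'pics/{n}.png') for n in('p3','end')]
cv2.imwrite('pics/fin.png',np.hstack([a[:400,200:600],b[80:480,180:580]]))
st()
E
```

```text
0.55 -0.47
grip tcp [ 0.4445 -0.5502 -0.0298] F [-0.6  0.2  5.4] w 0.291 ff 40.4 t 102.0
lift tcp [ 0.4439 -0.5494  0.0292] F [-0.6  0.4 -0.5] w 0.291 ff 39.7 t 102.7
over tcp [ 0.5653 -0.3587  0.0293] F [-0.4 -0.2 -0.5] w 0.288 ff 39.7 t 103.6
placed tcp [ 0.566  -0.3583 -0.0259] F [-2.4  0.9  3.1] w 0.287 ff 40.1 t 104.7
[ 0.6379 -0.1789] 6.6 [149.3  25.9] 80.1 0.0218 0.85
[ 0.6296 -0.1197] 5.8 [149.   26.3] 75.5 0.0217 0.69
[ 0.6433 -0.2389] 5.6 [149.3  26.4] 75.3 0.0218 0.58
edge [0.1103 0.1151 0.1219] stone [0.1217 0.125  0.1295]
lever [[0.6393, 0.0302, 0.1104], [0.6447, 0.0424, 0.1289], [0.6514, 0.0534, 0.1318]]
edge [0.1142062 0.1151113]
mallet [([0.748, 0.056, -0.0], 0.71)]
brush_pot [([0.771, 0.154, 0.002], 0.6)]
slip_stone [([0.694, 0.119, 0.0], 0.75)]
paste_jar [([0.7, 0.186, 0.002], 0.49)]
arched_blank [([0.716, 0.34, -0.001], 0.67)]
offcut [([0.334, -0.328, -0.002], 0.89)]
spanner [([0.312, -0.2, 0.0], 0.64)]
 tcp [ 0.6145 -0.0203  0.3001] F [0.4 0.8 1. ] w 1.001 ff 0.0 t 109.8
```

View pics/fin.png

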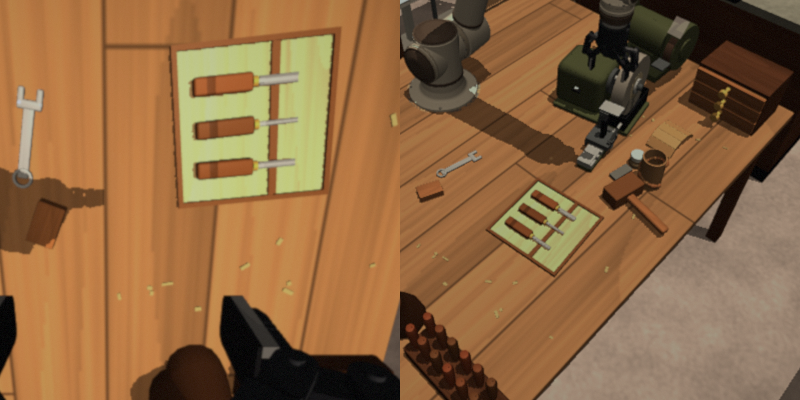

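The picture shows all three gouges side by side in the tray, blades across the ridge and handles at the plain end. The rest and lever are as left, and the other objects haven't moved.

```bash
python3 -c "
from workcell import arm
print(arm.sign_off())"
```

```text
the job is handed in; nothing more can be done
None
```

I've handed the job in at about 110 s: the rest is locked at notch 0.072 with the lever fully home, the stone has been turned about 2.3 turns, and the three gouges on the bench lie side by side in the tray with their blades across the ridge.

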